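Work the seized handle off the laundry tap

TASK

The T-handle of the laundry tap is seized on its spindle and must come off for repair. Work it off by twisting it to and fro while drawing it gently upwards; the tap itself is loose on its riser and must never be pulled up by more than 1.5 mm. Put the handle in the open part of the grey tub and let go, leaving the bottle, pump dispenser, funnel and clothes peg where they stand.

Things in the scene. Friction and masses are not known exactly. Their poses are not given: they have to be found in the camera images.
- handle: The seized tap handle, bare aluminium, T-shaped, 0.11 to 0.18 kg. Round skirt 29 mm across, 26 mm high, with a bore open below; on top a flat-sided cross bar 54 mm long (handle's y axis), 16 mm wide (its x axis), 20 mm high, from 26 to 46 mm above the origin, to grip by its ends or sides. Origin: on the axis at the skirt's lower rim; z up
- spindle_top (a point): Centre of the top of the brass spindle, an upright split pin 14 mm thick, 21 mm above the handle's rim when home; z up. The tightness of the fit varies widely: a straight pull would take 30 to 60 N, too much for the tap; but while a twist (0.2 to 0.5 N m) makes the handle slip round the spindle, a pull of 8 to 10 N walks it up, 1 mm or more per rad of slip. It is free after rising about 13 mm
- spindle (a joint): Turn of the tap's spindle in rad, positive anticlockwise from above. It turns easily, taking the handle with it, between end stops at -0.4 and +0.4; only when it is against a stop does further twisting make the handle slip on it
- tap_rise (a joint): How far the tap's body with its spindle has been pulled up on the riser pipe, in m; 0 at the start. It begins to ride up at a pull of about 4.5 N (the handle's weight included) and then rises 1 mm for each 6 N; it springs back when let go. It must never exceed 0.0015 (a pull of about 13.5 N)
- tap: Brass laundry tap on a short copper riser standing on the steel worktop: round body 40 mm in diameter from 36 to 72 mm above the worktop, neck 28 mm in diameter up to 79 mm; its spout reaches 99 mm out along the tap's x axis, below 62 mm. Origin: on the spindle's axis at the worktop. The handle's lower rim is 81 mm above the worktop
- tub_in (a point): Centre of the inner floor of the fixed grey plastic tub, 4 mm above the worktop. The tub is 170 mm (its x) by 260 mm (its y) and 80 mm high outside, with walls of 4 mm
- lid (a joint): How far the tub's flat sliding lid stands open, in m (0 shut; 0.14 to 0.19 at the start). The lid lies on the rim, 81 to 85 mm above the worktop (a low ridge on it reaches 93 mm), and has slid towards the tub's -y: the tub is open from its +y end over this length less 5 mm
- bottle: Bystander: empty glass bottle, 66 mm in diameter, 210 mm high, standing on the narrow steel ledge (30 mm high) at the far side. Origin under its centre
- dispenser: Bystander: white pump dispenser, 68 mm in diameter, 178 mm high, on the same ledge. Origin under its centre
- funnel: Bystander: green plastic funnel standing upside down on the same ledge, 96 mm in diameter at the foot, 105 mm high. Origin under its centre
- peg: Bystander: wooden clothes peg lying on the worktop, 72 mm long (its x), 10 mm wide, 14 mm high. Origin under its centre
Not all that is in view belongs to the job. Of the things that look like the handle, the smallest one is meant.

How it is judged:
On the way:
1. the handle is clear of the spindle: its lower rim at least 8 mm above the spindle's top (z of handle in the frame of spindle_top above 0.008 m), for 0.1 s.
At the end, for the whole second after the job is handed in: the handle lies inside the grey tub, below its rim (its origin within the tub's walls and less than 62 mm above the tub's inner floor), at rest (x of handle in the frame of tub_in between -0.085 and 0.085 m and y of handle in the frame of tub_in between -0.13 and 0.13 m and z of handle in the frame of tub_in between -0.005 and 0.062 m and linear speed of handle below 0.03 m/s); the robot touches nothing.
It fails at once if the tap is pulled up on its riser by more than 1.5 mm (value of joint tap_rise above 0.0015 m).
It fails at once if the bottle, dispenser, funnel or peg is moved by more than 30 mm or one of the upright ones tipped over (distance of any of bottle, dispenser, funnel, peg from where it was at the start of the episode above 0.03 m or angle between any of bottle, dispenser, funnel's own z axis and vertical above 0.5 rad).
It also fails if it takes over 67 s, if anything falls off the work surface, if the arm or the gripper's body presses on something with over 40 N, if the wrist force passes 120 N, or if a joint passes its speed limit or range.

ROBOT

A 7-joint arm with a two-finger parallel gripper is mounted at the origin on the work surface. World frame = base frame: x ahead of the robot, y to its left, z up, the work surface at z = 0. Lengths are in m, angles in rad, forces in N, time in s.
With the tool pointing down it reaches from about 0.425 to 0.925 m from the base axis. Payload 6.8 kg.
Tool frame: the origin (TCP) lies on the centre line of the jaws, within the pads' length; the fingertips stand bot.tip_reach ahead of it and the grasp point (between the pads) lies 3 mm ahead of it (bot.tip_reach is the distance from the TCP to the fingertips, in m); z points along the fingers, y is the line along which they close (so a half turn about z gives the same grasp; the last joint's range is limited). The gripper opens to 85 mm and grips with 20 to 120 N. Pads are 22 mm wide; open, the fingers measure 114 mm over their backs; the gripper's body (76 mm by 85 mm) begins 54 mm behind the grasp point. The pads swing forward as they close: fully open they stand 13 mm farther back than shut.
Start: joints at [1.184, 0.477, 0.022, 1.555, -0.011, 1.109, -0.083], TCP at [0.186, -0.649, 0.253] pointing down, gripper open.
Joint ranges: [-2.96, 2.96], [-0.34, 2.1], [-1.41, 1.46], [0.24, 2.44], [-1.37, 4.51], [0.17, 1.92], [-2.96, 2.96]. Speed limits (rad/s): [2.39, 2.39, 3.14, 3.14, 3.14, 3.14, 3.14].

INTERFACE

Orientations are given as a unit quaternion [w, x, y, z].
In Python, from station import bot gives the robot as it stands.
- The arm moves only by the tool jog_arm, never from a script. Its argument "deltas" is a list of rows, each a list of 7 numbers: the shift along the world's x, y, z in m, then the turn, a rotation vector about the world's x, y, z in rad, then the opening, from 0 (shut) to 1 (fully open). In form: [[x, y, z, rx, ry, rz, grip], ...]. A call has 1 to 10 rows; each row shifts and turns the commanded pose from where the row before left it; what a row does not reach is not made up. A row lasts 1/10 s, in which the tool goes at most 50 mm and 8.59 degrees, less where a joint would pass 70% of its speed; a pose out of reach is approached as far as the arm can. A call with a gripper value outside its range is refused whole. The fingers move at their own pace and stop on an object; "newtons" is the grip in N (left out, the last holds). Time passes only in rows, so rows that do not move let the fingers close. It gives the time, the measured TCP pose, the force, the opening and the grip force at its end, in the units of the state.
- bot.get_obs(): the state, without advancing time (a new reading comes with each control period).
- bot.read_camera(name): name is "side" or "top" or "wrist"; returns a dict with "img" (384x512x3 uint8, red, green, blue), "K" (3x3 intrinsics, pixels), "eye" and "attitude" of the camera in the world. Camera axes: x right, y down, z forward; pixel columns grow to the right and rows downward; lengths in m; the calibration is good to about 2 mm. A picture is of the moment at which its call begins. There is no depth.
- bot.hand_in(): hands the job in; it is judged then, once.
The state is a dict: "t": time; "q": joint angles; "joint_vel": joint speeds; "joint_torque": joint torques, N m; "eef_pos": TCP position; "tool_rot": TCP orientation; "contact_force": force on the tool from outside, world axes, zero at the start; "torque": the same for the moment, N m; "gripper_width": opening from 0.0 (shut) to 1.0 (fully open); "grasp_force": force on a finger pad.
Only numpy, scipy, OpenCV 4.12 (cv2) and the standard library are available. Lean on these libraries where they do the work, as an engineer would, in place of code of your own. Each camera call takes 0.05 s, during which the arm holds its last target. There are 200 camera calls.

## Working session

There is one attempt and no reset: what is moved stays moved. The work goes in short steps, Python scripts to look and compute and a tool call to move; the robot and the scene stay as the last step left them, time stands still between calls to the robot, and variables do not carry over. Pictures are saved under pics/ and viewed, at most 10 in all, crops included, and the job is handed in when it is done.

Besides the shell and the picture viewer there is one more tool, called after "Emit:" as name(argument=value, ...) on one line, values as JSON. jog_arm: Moves the arm, as the interface text tells. Its arguments: {"type":"object","properties":{"deltas":{"type":"array"},"newtons":{"type":"number"}},"required":["deltas"]}

```bash
mkdir -p pics; cat > h.py <<'E'
import numpy as np,cv2
from station import bot
from scipy.spatial.transform import Rotation as R
def snap(n,f):
    c=bot.read_camera(n); cv2.imwrite(f,c["img"][:,:,::-1]); 
    np.savez(f[:-4]+".npz",K=c["K"],eye=c["eye"],att=c["attitude"]); return c
def ray(f,u,v):
    c=np.load(f[:-4]+".npz"); d=np.linalg.solve(c["K"],[u,v,1.]); a=c["att"]
    M=a if a.shape==(3,3) else R.from_quat(np.roll(a,-1)).as_matrix()
    return c["eye"],M@d
def onz(f,u,v,z):
    e,d=ray(f,u,v); return e+d*(z-e[2])/d[2]
E
python3 - <<'E'
from h import *
for n in("top","side"):
    c=snap(n,f"pics/{n}0.png"); print(n,c["eye"],c["attitude"],c["K"][0,0])
a=np.vstack([cv2.imread("pics/top0.png"),cv2.imread("pics/side0.png")])
print(bot.get_obs(),bot.tip_reach)
E
```

```text
top [ 0.33709617 -0.00969402  1.09738739] [ 0.07935082 -0.65893297  0.74319326 -0.08470277] 480.59446751519187
side [ 0.45124159 -0.56382305  0.76276489] [-0.35028083  0.93075226 -0.10027095  0.03081076] 444.6572233542781
{'t': 0.1, 'q': array([ 1.18389589,  0.4776885 ,  0.0223605 ,  1.55633878, -0.01154678,
        1.10927882, -0.08310842]), 'joint_vel': array([ 0.00060796, -0.00123477,  0.00077046, -0.00264299, -0.0018576 ,
        0.00032501, -0.00151602]), 'joint_torque': array([ 4.81621057e-03, -5.97756422e+01,  1.61371775e+00, -2.81953794e+01,
        1.27825429e-02,  5.00193695e-03,  2.88025501e-05]), 'eef_pos': array([ 0.18562304, -0.64847087,  0.25244847]), 'tool_rot': array([-7.78638702e-04,  9.90300937e-01,  1.38936769e-01, -1.49784262e-04]), 'contact_force': array([ 0.52057943, -0.03236709, -0.02516979]), 'torque': array([0.015194  , 0.03209876, 0.00841994]), 'grasp_force': 0.0, 'gripper_width': 0.9978064147782253} 0.022
```

View pics/top0.png

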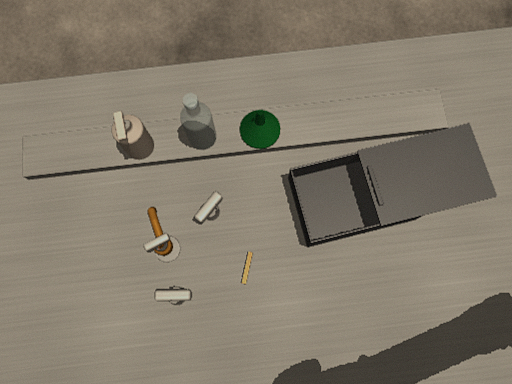

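View pics/side0.png

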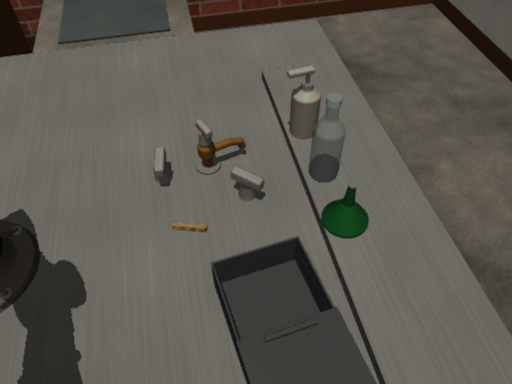

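Top view: T-shaped things at (157,242) on the tap, (208,207) and (173,295) lying loose on the worktop. The one at (157,242) looks smallest and sits on the brass tap, so it should be the one meant. Tub opening is around (330,200), and the peg is at (247,267). I'll confirm in an enlarged crop.

```bash
python3 - <<'E'
from h import *
t=cv2.imread("pics/top0.png")[185:310,125:225]; s=cv2.imread("pics/side0.png")[105:215,145:275]
t=cv2.resize(t,(400,500),interpolation=cv2.INTER_CUBIC); s=cv2.resize(s,(400,338),interpolation=cv2.INTER_CUBIC)
s=np.vstack([s,np.zeros((162,400,3),np.uint8)])
cv2.imwrite("pics/crop.png",np.hstack([t,s]))
for n,u,v,z in [("handle",157,242,.127),("B",208,207,.05),("C",173,295,.05),("peg",247,267,.01),("tubc1",290,171,.08),("tubc2",308,244,.08),("lidL",359,155,.085),("lidR",378,223,.085),("lidfar",472,125,.085),("spout",152,210,.06)]:
    print(n,onz("pics/top0.png",u,v,z).round(3))
E
```

```text
handle [0.489 0.182 0.127]
B [0.566 0.079 0.05 ]
C [0.384 0.172 0.05 ]
peg [0.427 0.009 0.01 ]
tubc1 [ 0.618 -0.11   0.08 ]
tubc2 [ 0.454 -0.127  0.08 ]
lidL [ 0.634 -0.266  0.085]
lidR [ 0.48  -0.28   0.085]
lidfar [ 0.673 -0.528  0.085]
spout [0.572 0.201 0.06 ]
```

View pics/crop.png

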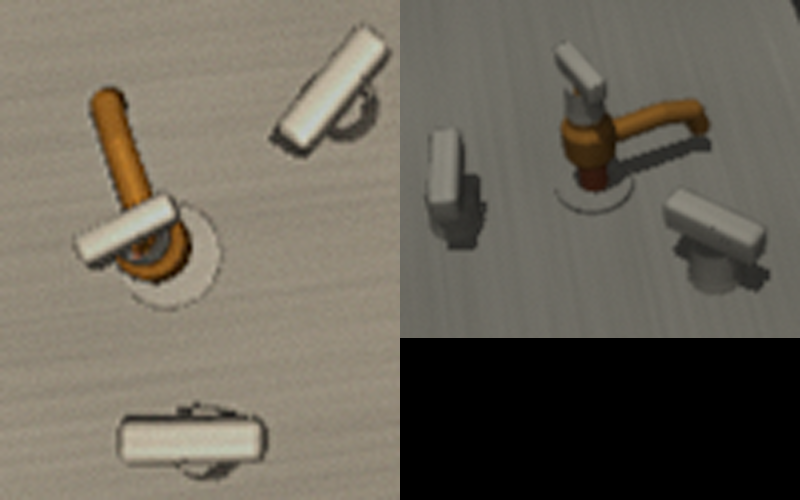

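The crop shows the handle on the tap as clearly the smallest and brightest, with its bar from about (143,245) to (168,236) in the top image. The other two are larger T's lying on the worktop, so the tap's handle is the one meant.

```bash
python3 - <<'E'
from h import *
def tri(a,b):
    (e1,d1),(e2,d2)=ray("pics/top0.png",*a),ray("pics/side0.png",*b)
    s=np.linalg.lstsq(np.c_[d1,-d2],e2-e1,rcond=None)[0]; p,q=e1+s[0]*d1,e2+s[1]*d2
    return ((p+q)/2).round(4),np.linalg.norm(p-q).round(4)
L=(144.8,246);Rr=(167.5,236)
print(tri((156.3,242),(203.8,126.2)))
a,b=onz("pics/top0.png",*L,.127),onz("pics/top0.png",*Rr,.127); d=b-a; print("bar",a,b,np.linalg.norm(d),np.arctan2(d[1],d[0]))
a,b=onz("pics/side0.png",197.5,121.5,.127),onz("pics/side0.png",210,132,.127); d=b-a; print("bar side",a,b,np.linalg.norm(d),np.arctan2(d[1],d[0]))
M=R.from_quat(np.roll(bot.get_obs()["tool_rot"],-1)).as_matrix(); print(M.round(3))
c=[onz("pics/top0.png",u,v,.08)for u,v in((290,171),(308,244),(359,155),(378,223))]; print(np.mean(c,0))
E
```

```text
(array([0.4926, 0.1851, 0.1209]), np.float64(0.0046))
bar [0.48399771 0.20731713 0.127     ] [0.49881929 0.16006173 0.127     ] 0.0495252642380449 -1.266865724197288
bar side [0.48310691 0.19717061 0.127     ] [0.50478622 0.15700601 0.127     ] 0.04564194659383538 -1.0758477060006408
[[ 0.961  0.275 -0.001]
 [ 0.275 -0.961  0.002]
 [-0.    -0.002 -1.   ]]
[ 0.54701028 -0.19641555  0.08      ]
```

Emit:
jog_arm(deltas=[[0.04,0.03,0,0,0,0,1],[0.04,0.03,0,0,0,0,1],[0.04,0.03,0,0,0,0,1],[0.04,0.03,0,0,0,0,1],[0.04,0.03,0,0,0,0,1],[0.04,0.03,0,0,0,0,1],[0.03,0.04,0,0,0,0,1],[0.02,0.045,0,0,0,0,1],[0.01,0.045,0,0,0,0,1],[0,0.045,0,0,0,0,1]])

```text
t: 1.1
eef_pos: [0.4871, -0.2912, 0.2528]
tool_rot: [-0.0, 0.99, 0.14, 0.0]
contact_force: [0.6, 0.8, -0.1]
gripper_width: 1.0
grasp_force: 0.0
```

Emit:
jog_arm(deltas=[[0,0.047,0,0,0,-0.148,1],[0,0.047,0,0,0,-0.148,1],[0,0.047,0,0,0,-0.148,1],[0,0.047,0,0,0,-0.148,1],[0,0.047,0,0,0,-0.148,1],[0,0.047,0,0,0,-0.148,1],[0,0.047,0,0,0,-0.148,1],[0,0.047,0,0,0,-0.148,1],[0,0.047,0,0,0,-0.148,1],[0,0.047,0,0,0,-0.148,1]])

```text
t: 2.1
eef_pos: [0.4861, 0.1117, 0.2499]
tool_rot: [0.001, 0.884, -0.468, -0.004]
contact_force: [0.2, -0.5, -0.7]
gripper_width: 0.998
grasp_force: 0.0
```

```bash
python3 - <<'E'
from h import *
o=bot.get_obs(); print(o["q"].round(3),o["eef_pos"],R.from_quat(np.roll(o["tool_rot"],-1)).as_matrix().round(3))
c=snap("wrist","pics/w1.png"); print(c["eye"],c["attitude"])
E
```

```text
[-0.286  0.198 -0.071  1.963  0.011  0.989 -2.908] [0.48612721 0.1117345  0.24992966] [[ 0.561 -0.828 -0.009]
 [-0.828 -0.561  0.002]
 [-0.006  0.007 -1.   ]]
[0.53195338 0.04388403 0.36984698] [-0.05111853 -0.28968669  0.94304205  0.15537116]
```

View pics/w1.png

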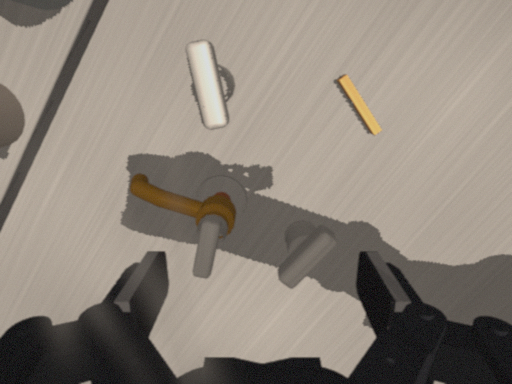

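The wrist view shows the tap at (215,207) with its bar from roughly (210,218) to (203,275). Joint 7 is near its limit, so I'll turn the other way round to the equivalent grasp.

Emit:
jog_arm(deltas=[[0,0,0,0,0,0.148,1],[0,0,0,0,0,0.148,1],[0,0,0,0,0,0.148,1],[0,0,0,0,0,0.148,1],[0,0,0,0,0,0.148,1],[0,0,0,0,0,0.148,1],[0,0,0,0,0,0.148,1],[0,0,0,0,0,0.148,1],[0,0,0,0,0,0.148,1],[0,0,0,0,0,0.148,1]])

```text
t: 3.15
eef_pos: [0.4872, 0.1031, 0.2496]
tool_rot: [0.005, 0.968, 0.25, -0.001]
contact_force: [0.3, -0.6, 0.2]
gripper_width: 0.996
grasp_force: 0.0
```

Emit:
jog_arm(deltas=[[0,0.01,0,0,0,0.148,1],[0,0.01,0,0,0,0.148,1],[0,0.01,0,0,0,0.148,1],[0,0.01,0,0,0,0.148,1],[0,0.01,0,0,0,0.148,1],[0,0.01,0,0,0,0.148,1],[0,0.01,0,0,0,0.148,1],[0,0,0,0,0,0.148,1],[0,0,0,0,0,0.148,1],[0,0,0,0,0,0.1,1]])

```text
t: 4.15
eef_pos: [0.4874, 0.1731, 0.2496]
tool_rot: [0.004, 0.566, 0.824, 0.002]
contact_force: [0.4, -0.4, 0.7]
gripper_width: 1.0
grasp_force: 0.0
```

```bash
python3 - <<'E'
from h import *
o=bot.get_obs(); print(o["q"].round(3),o["eef_pos"],R.from_quat(np.roll(o["tool_rot"],-1)).as_matrix().round(3))
c=snap("wrist","pics/w2.png"); print(c["eye"],c["attitude"])
E
```

```text
[-0.046  0.257 -0.49   1.912  0.149  1.    -0.235] [0.48741309 0.17311042 0.24956277] [[-0.358  0.934  0.009]
 [ 0.934  0.358 -0.001]
 [-0.004  0.008 -1.   ]]
[0.45627388 0.24898256 0.36971821] [0.15881841 0.97023767 0.17970312 0.03350166]
```

View pics/w2.png

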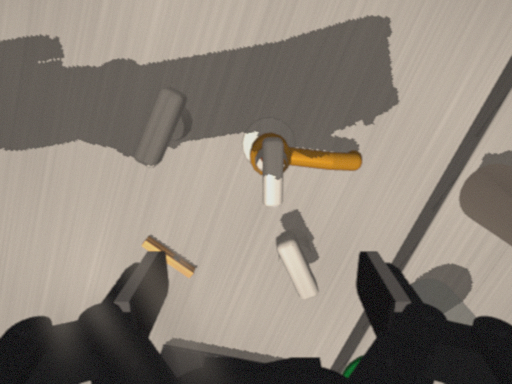

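```bash
python3 - <<'E'
from h import *
c=cv2.imread("pics/w2.png")[120:220,210:310]; cv2.imwrite("pics/w2c.png",cv2.resize(c,(600,600),interpolation=cv2.INTER_CUBIC))
E
```

```text
(no output)
```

View pics/w2c.png

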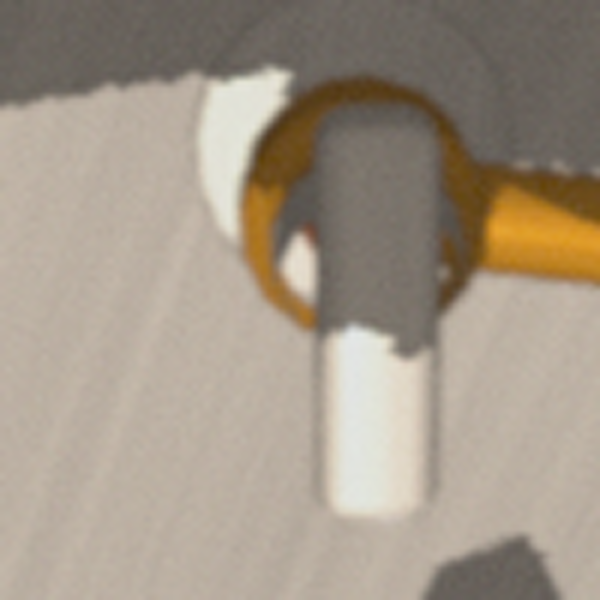

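The bar is centred on column 273 of the wrist image, from row 138 to row 206.

```bash
python3 - <<'E'
from h import *
f="pics/w2.png"
a,b=onz(f,273,138,.127),onz(f,273.3,206.3,.127); d=b-a; print(a,b,(a+b)/2,np.linalg.norm(d),np.arctan2(d[1],d[0]))
def P(X):
    c=np.load(f[:-4]+".npz");M=R.from_quat(np.roll(c["att"],-1)).as_matrix();p=c["K"]@(M.T@(X-c["eye"]));return p[:2]/p[2]
M=R.from_quat(np.roll(bot.get_obs()["tool_rot"],-1)).as_matrix(); print(np.arctan2(M[1,0],M[0,0]))
g,s=onz("pics/top0.png",156.3,242,.127),onz("pics/side0.png",203.8,126.2,.127); print(g,s)
E
```

```text
[0.48127554 0.21214163 0.127     ] [0.50155987 0.1617493  0.127     ] [0.4914177  0.18694546 0.127     ] 0.0543216430644938 -1.1881124286935707
1.9404850241440168
[0.489321 0.183585 0.127   ] [0.49443253 0.17861173 0.127     ]
```

Emit:
jog_arm(deltas=[[0.002,0.006,-0.01,0.001,0.009,0.013,1],[0.0015,0.006,-0.015,0,0,0,1],[0,0,-0.02,0,0,0,1],[0,0,-0.02,0,0,0,1],[0,0,-0.02,0,0,0,1],[0,0,-0.015,0,0,0,1],[0,0,-0.01,0,0,0,1],[0,0,0,0,0,0,1]])

```text
t: 5.0
eef_pos: [0.4896, 0.1865, 0.1377]
tool_rot: [-0.001, 0.563, 0.826, -0.001]
contact_force: [0.1, -0.7, -0.8]
gripper_width: 0.998
grasp_force: 0.0
```

```bash
cat > s.py <<'E'
from h import *
o=bot.get_obs(); M=R.from_quat(np.roll(o["tool_rot"],-1)).as_matrix()
print(o["t"],"p",o["eef_pos"].round(4),"F",o["contact_force"].round(2),"T",o["torque"].round(3),"yaw",np.arctan2(M[1,0],M[0,0]).round(3),"z",M[:,2].round(3),"q",o["q"].round(2),o["gripper_width"].round(3),o["grasp_force"].round(1))
E
python3 s.py
```

```text
Traceback (most recent call last):
  File "s.py", line 3, in <module>
    print(o["t"],"p",o["eef_pos"].round(4),"F",o["contact_force"].round(2),"T",o["torque"].round(3),"yaw",np.arctan2(M[1,0],M[0,0]).round(3),"z",M[:,2].round(3),"q",o["q"].round(2),o["gripper_width"].round(3),o["grasp_force"].round(1))
                                                                                                                                                                                     ^^^^^^^^^^^^^^^^^^^^^^^^
AttributeError: 'float' object has no attribute 'round'
```

Emit:
jog_arm(deltas=[[0.0013,-0.001,-0.006,0,0,0,1],[0,0,0,0,0,0,0.5],[0,0,0,0,0,0,0.3],[0,0,0,0,0,0,0.15],[0,0,0,0,0,0,0.15],[0,0,0,0,0,0,0.15],[0,0,0,0,0,0,0.15]], newtons=20)

```text
t: 5.7
eef_pos: [0.4924, 0.1858, 0.1342]
tool_rot: [-0.0, 0.563, 0.826, 0.001]
contact_force: [-0.1, 0.3, 2.6]
gripper_width: 0.181
grasp_force: 25.2
```

```bash
sed -i 's/o\["gripper_width"\].round(3),o\["grasp_force"\].round(1)/o["gripper_width"],o["grasp_force"]/' s.py; python3 s.py
```

```text
5.7 p [0.4924 0.1858 0.1342] F [-0.09  0.31  2.56] T [-0.056  0.048  0.015] yaw 1.945 z [ 0.001  0.001 -1.   ] q [-0.11  0.42 -0.45  1.99  0.26  0.78 -0.34] 0.18094539227122464 25.178387761116028
```

Emit:
jog_arm(deltas=[[0,0,0,0,0,0,0.1],[0,0,0,0,0,0,0],[0,0,0,0,0,0,0],[0,0,0.001,0,0,0,0],[0,0,0,0,0,0,0]], newtons=90)

```text
t: 6.2
eef_pos: [0.4923, 0.1858, 0.1346]
tool_rot: [-0.0, 0.563, 0.826, 0.001]
contact_force: [2.4, 2.1, -3.8]
gripper_width: 0.159
grasp_force: 88.3
```

```bash
python3 s.py
```

```text
6.2 p [0.4923 0.1858 0.1346] F [ 2.37  2.13 -3.79] T [ 0.252 -0.492  0.002] yaw 1.945 z [ 0.     0.002 -1.   ] q [-0.11  0.42 -0.45  1.99  0.26  0.78 -0.34] 0.15880224869582713 88.26821565628052
```

Emit:
jog_arm(deltas=[[0,0,0.0008,0,0,0.1,0],[0,0,0,0,0,0.148,0],[0,0,0,0,0,0.148,0],[0,0,0,0,0,0.148,0],[0,0,0,0,0,0.148,0]])

```text
t: 6.7
eef_pos: [0.492, 0.1856, 0.1353]
tool_rot: [-0.001, 0.247, 0.969, 0.0]
contact_force: [0.7, -1.0, -1.6]
gripper_width: 0.157
grasp_force: 88.9
```

```bash
python3 s.py
```

```text
6.7 p [0.492  0.1856 0.1353] F [ 0.73 -1.02 -1.58] T [-0.138 -0.132 -0.242] yaw 2.643 z [-0.001  0.001 -1.   ] q [ 0.01  0.45 -0.61  1.98  0.35  0.81  0.27] 0.15719836760234612 88.94873857498169
```

Emit:
jog_arm(deltas=[[0,0,0.0006,0,0,0.14,0],[0,0,0.0003,0,0,0.14,0],[0,0,0.0002,0,0,0.14,0],[0,0,0.0002,0,0,0.14,0]])

```text
t: 7.1
eef_pos: [0.4917, 0.1853, 0.1363]
tool_rot: [-0.001, -0.03, 1.0, 0.0]
contact_force: [1.3, 1.4, -4.6]
gripper_width: 0.159
grasp_force: 88.4
```

```bash
python3 s.py
```

```text
7.1 p [0.4917 0.1853 0.1363] F [ 1.26  1.38 -4.6 ] T [ 0.074 -0.354 -0.017] yaw -3.081 z [-0.002 -0.    -1.   ] q [ 0.11  0.49 -0.74  1.98  0.43  0.84  0.76] 0.15906701987341626 88.44280958175659
```

Emit:
jog_arm(deltas=[[0,0,0.0006,0,0,0.14,0],[0,0,0.0003,0,0,0.14,0],[0,0,0.0002,0,0,0.14,0],[0,0,0.0002,0,0,0.14,0],[0,0,0.0002,0,0,0.14,0]])

```text
t: 7.6
eef_pos: [0.4922, 0.1848, 0.1377]
tool_rot: [-0.001, -0.371, 0.929, -0.0]
contact_force: [3.8, 0.5, -5.5]
gripper_width: 0.16
grasp_force: 88.3
```

```bash
python3 s.py
```

```text
7.6 p [0.4922 0.1848 0.1377] F [ 3.78  0.46 -5.54] T [ 0.033 -0.77  -0.311] yaw -2.381 z [-0.002 -0.001 -1.   ] q [ 0.23  0.54 -0.9   1.97  0.54  0.9   1.37] 0.15971900898699926 88.33678722381592
```

Emit:
jog_arm(deltas=[[0,0,0.0006,0,0,0.14,0],[0,0,0.0003,0,0,0.14,0],[0,0,0.0002,0,0,0.14,0],[0,0,0.0002,0,0,0.14,0],[0,0,0.0002,0,0,0.14,0],[0,0,0.0002,0,0,0.14,0]])

```text
t: 8.2
eef_pos: [0.4921, 0.1848, 0.1393]
tool_rot: [0.001, 0.717, -0.697, 0.0]
contact_force: [2.1, -0.2, -6.3]
gripper_width: 0.159
grasp_force: 88.4
```

```bash
python3 s.py
```

```text
8.2 p [0.4921 0.1848 0.1393] F [ 2.09 -0.21 -6.34] T [-0.018 -0.636 -0.2  ] yaw -1.541 z [-0.001 -0.002 -1.   ] q [ 0.35  0.63 -1.09  1.96  0.68  0.98  2.1 ] 0.1590676488020438 88.35335969924927
```

Emit:
jog_arm(deltas=[[0,0,0,0,0,-0.14,0],[0,0,0,0,0,-0.14,0],[0,0,0,0,0,-0.14,0],[0,0,0,0,0,-0.14,0],[0,0,0,0,0,-0.14,0],[0,0,0.0003,0,0,-0.14,0],[0,0,0.0003,0,0,-0.14,0],[0,0,0.0002,0,0,-0.14,0],[0,0,0.0002,0,0,-0.14,0],[0,0,0.0002,0,0,-0.14,0]])

```text
t: 9.2
eef_pos: [0.4918, 0.1851, 0.1405]
tool_rot: [-0.001, -0.095, 0.995, -0.0]
contact_force: [1.7, -0.6, -6.5]
gripper_width: 0.159
grasp_force: 88.3
```

```bash
python3 s.py
```

```text
9.2 p [0.4918 0.1851 0.1405] F [ 1.69 -0.61 -6.45] T [-0.025 -0.634  0.217] yaw -2.951 z [-0.002 -0.001 -1.   ] q [ 0.14  0.49 -0.77  1.97  0.45  0.86  0.88] 0.15927884762136857 88.31436395645142
```

Steady at about 6.5 N with the handle walking up. I'll continue with slightly more pull.

Emit:
jog_arm(deltas=[[0,0,0.0005,0,0,-0.14,0],[0,0,0.0003,0,0,-0.14,0],[0,0,0.0003,0,0,-0.14,0],[0,0,0.0002,0,0,-0.14,0],[0,0,0.0002,0,0,-0.14,0],[0,0,0.0002,0,0,-0.14,0],[0,0,0.0002,0,0,-0.14,0]])

```text
t: 9.9
eef_pos: [0.4919, 0.1855, 0.1425]
tool_rot: [-0.001, 0.384, 0.923, 0.0]
contact_force: [3.1, 2.1, -7.5]
gripper_width: 0.158
grasp_force: 88.3
```

Emit:
jog_arm(deltas=[[0,0,0.0003,0,0,-0.14,0],[0,0,0.0003,0,0,-0.14,0],[0,0,0.0002,0,0,-0.14,0],[0,0,0.0002,0,0,-0.14,0],[0,0,0.0002,0,0,-0.14,0],[0,0,0.0002,0,0,-0.14,0]])

```text
t: 10.5
eef_pos: [0.4921, 0.1857, 0.144]
tool_rot: [-0.0, 0.727, 0.686, 0.001]
contact_force: [3.1, 1.5, -6.2]
gripper_width: 0.155
grasp_force: 88.5
```

```bash
python3 s.py
```

```text
10.5 p [0.4921 0.1857 0.144 ] F [ 3.14  1.55 -6.24] T [ 0.396 -0.549  0.337] yaw 1.512 z [ 0.     0.001 -1.   ] q [-0.18  0.4  -0.36  1.99  0.19  0.79 -0.72] 0.15548971160753686 88.49165439605713
```

Emit:
jog_arm(deltas=[[0,0,0.0005,0,0,-0.14,0],[0,0,0.0003,0,0,-0.14,0],[0,0,0.0003,0,0,-0.14,0],[0,0,0.0002,0,0,-0.14,0],[0,0,0.0002,0,0,-0.14,0],[0,0,0.0002,0,0,-0.14,0],[0,0,0.0002,0,0,-0.14,0]])

```text
t: 11.2
eef_pos: [0.4923, 0.1857, 0.1461]
tool_rot: [0.0, 0.965, 0.263, 0.001]
contact_force: [2.7, 0.0, -5.3]
gripper_width: 0.158
grasp_force: 88.6
```

Emit:
jog_arm(deltas=[[0,0,0.0003,0,0,-0.14,0],[0,0,0.0003,0,0,-0.14,0],[0,0,0.0003,0,0,-0.14,0],[0,0,0.0002,0,0,-0.14,0],[0,0,0.0002,0,0,-0.14,0],[0,0,0.0002,0,0,-0.14,0]])

```text
t: 11.8
eef_pos: [0.4928, 0.1856, 0.1485]
tool_rot: [0.0, 0.988, -0.154, 0.001]
contact_force: [1.5, -0.6, 0.9]
gripper_width: 0.159
grasp_force: 89.4
```

```bash
python3 s.py
```

```text
11.8 p [0.4928 0.1856 0.1485] F [ 1.55 -0.62  0.89] T [-0.086 -0.438  0.027] yaw -0.308 z [ 0.002 -0.    -1.   ] q [-0.51  0.37  0.04  2.01 -0.02  0.77 -2.34] 0.15885711534434438 89.40104484558105
```

The pull has dropped to zero and the torque is nil, so it seems free. I'll lift cautiously and check.

Emit:
jog_arm(deltas=[[0,0,0.0005,0,0,0.05,0],[0,0,0.0005,0,0,0.05,0],[0,0,0.0005,0,0,0.05,0],[0,0,0.0005,0,0,0.05,0]])

```text
t: 12.2
eef_pos: [0.4921, 0.1853, 0.1498]
tool_rot: [0.0, 0.999, -0.05, 0.0]
contact_force: [1.6, -1.1, -2.0]
gripper_width: 0.16
grasp_force: 89.1
```

Emit:
jog_arm(deltas=[[0,0,0.0005,0,0,0.05,0],[0,0,0.0005,0,0,0.05,0],[0,0,0.0005,0,0,0.05,0],[0,0,0.0005,0,0,0.05,0]])

```text
t: 12.6
eef_pos: [0.492, 0.1854, 0.1518]
tool_rot: [0.0, 0.999, 0.05, 0.0]
contact_force: [1.2, -0.9, -3.1]
gripper_width: 0.163
grasp_force: 89.1
```

Emit:
jog_arm(deltas=[[0,0,0.001,0,0,0,0],[0,0,0.001,0,0,0,0],[0,0,0.001,0,0,0,0]])

```text
t: 12.9
eef_pos: [0.492, 0.1856, 0.155]
tool_rot: [0.0, 0.999, 0.048, 0.0]
contact_force: [0.8, 0.5, -1.5]
gripper_width: 0.161
grasp_force: 89.0
```

Emit:
jog_arm(deltas=[[0,0,0.001,0,0,0,0],[0,0,0.001,0,0,0,0],[0,0,0.0015,0,0,0,0],[0,0,0.0015,0,0,0,0]])

```text
t: 13.3
eef_pos: [0.492, 0.1857, 0.1602]
tool_rot: [0.0, 0.999, 0.049, 0.0]
contact_force: [-0.4, 0.9, -1.1]
gripper_width: 0.159
grasp_force: 89.1
```

Clear of the spindle. I'll raise it, then go over to the tub's opening, whose centre is near (0.546, -0.196).

Emit:
jog_arm(deltas=[[0,0,0.01,0,0,0,0],[0,0,0.02,0,0,0,0],[0,0,0.02,0,0,0,0],[0,0,0.02,0,0,0,0],[0,0,0,0,0,0,0],[0,0,0,0,0,0,0]])

```text
t: 13.9
eef_pos: [0.4922, 0.1857, 0.2303]
tool_rot: [-0.0, 0.999, 0.049, 0.001]
contact_force: [0.2, -0.0, -2.5]
gripper_width: 0.162
grasp_force: 89.1
```

Emit:
jog_arm(deltas=[[0.004,-0.03,0,0,0,0,0],[0.006,-0.04,0,0,0,0,0],[0.006,-0.04,0,0,0,0,0],[0.006,-0.04,0,0,0,0,0],[0.006,-0.04,0,0,0,0,0],[0.006,-0.045,0,0,0,0,0],[0.006,-0.045,0,0,0,0,0],[0.006,-0.045,0,0,0,0,0],[0.004,-0.035,0,0,0,0,0],[0.004,-0.022,0,0,0,0,0]])

```text
t: 14.9
eef_pos: [0.5448, -0.1999, 0.2286]
tool_rot: [0.001, 0.999, 0.047, -0.001]
contact_force: [-0.0, -0.4, -2.1]
gripper_width: 0.161
grasp_force: 89.1
```

```bash
python3 s.py; python3 - <<'E'
from h import *
snap("top","pics/t2.png");snap("side","pics/s2.png")
a=cv2.imread("pics/t2.png")[90:282,256:512];b=cv2.imread("pics/s2.png")[192:384,150:406]
cv2.imwrite("pics/ts2.png",cv2.resize(np.hstack([a,b]),(800,300)))
E
```

```text
14.9 p [ 0.5448 -0.1999  0.2286] F [-0.04 -0.39 -2.14] T [ 0.002 -0.059 -0.015] yaw 0.094 z [-0.001 -0.001 -1.   ] q [ 0.12  0.35  0.15  1.82 -0.06  0.98 -1.18] 0.16117771086411256 89.12391543388367
```

View pics/ts2.png

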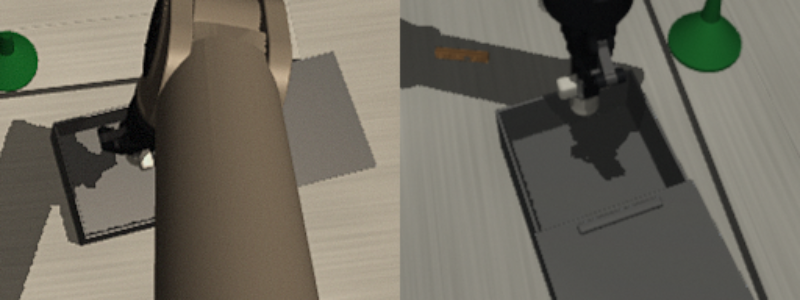

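The handle is held above the opening, seen at (583,95) in the side half. I'll lower it into the tub.

Emit:
jog_arm(deltas=[[0,0.003,-0.02,0,0,0,0],[0,0,-0.03,0,0,0,0],[0,0,-0.03,0,0,0,0],[0,0,-0.03,0,0,0,0],[0,0,-0.03,0,0,0,0],[0,0,-0.015,0,0,0,0],[0,0,-0.008,0,0,0,0],[0,0,-0.004,0,0,0,0],[0,0,0,0,0,0,0]])

```text
t: 15.9
eef_pos: [0.5465, -0.1933, 0.0634]
tool_rot: [0.0, 0.999, 0.049, 0.001]
contact_force: [0.1, -0.1, -1.3]
gripper_width: 0.159
grasp_force: 89.1
```

Emit:
jog_arm(deltas=[[0,0,-0.003,0,0,0,0],[0,0,-0.002,0,0,0,0],[0,0,0,0,0,0,0]])

```text
t: 16.2
eef_pos: [0.5463, -0.1934, 0.0583]
tool_rot: [0.0, 0.999, 0.049, 0.001]
contact_force: [0.5, 0.1, -0.8]
gripper_width: 0.16
grasp_force: 89.1
```

Emit:
jog_arm(deltas=[[0,0,0,0,0,0,0.25],[0,0,0,0,0,0,0.4],[0,0,0,0,0,0,0.5],[0,0,0,0,0,0,0.5],[0,0,0,0,0,0,0.5],[0,0,0.02,0,0,0,0.5],[0,0,0.03,0,0,0,0.5],[0,0,0.03,0,0,0,0.5],[0,0,0.04,0,0,0,0.5],[0,0,0.04,0,0,0,0.5]])

```text
t: 17.2
eef_pos: [0.5456, -0.1932, 0.2193]
tool_rot: [0.0, 0.999, 0.049, 0.0]
contact_force: [0.8, 0.7, 0.1]
gripper_width: 0.5
grasp_force: 0.0
```

Emit:
jog_arm(deltas=[[0,0.04,0.01,0,0,0,0.5],[0,0.04,0,0,0,0,0.5],[0,0.04,0,0,0,0,0.5],[0,0,0,0,0,0,0.5],[0,0,0,0,0,0,0.5]])

```text
t: 17.7
eef_pos: [0.5461, -0.0722, 0.2281]
tool_rot: [0.0, 0.999, 0.05, 0.001]
contact_force: [0.2, 0.1, 0.6]
gripper_width: 0.498
grasp_force: 0.0
```

```bash
python3 s.py; python3 - <<'E'
from h import *
snap("top","pics/t3.png");snap("side","pics/s3.png")
a=cv2.imread("pics/t3.png");b=cv2.imread("pics/s3.png")
cv2.imwrite("pics/ts3.png",cv2.resize(np.hstack([a,b]),(800,300)))
E
```

```text
17.7 p [ 0.5461 -0.0722  0.2281] F [0.17 0.09 0.58] T [-0.04   0.018  0.014] yaw 0.1 z [ 0.001 -0.    -1.   ] q [-0.07  0.3   0.11  1.89 -0.04  0.95 -1.42] 0.4979263672183743 0.0
```

View pics/ts3.png

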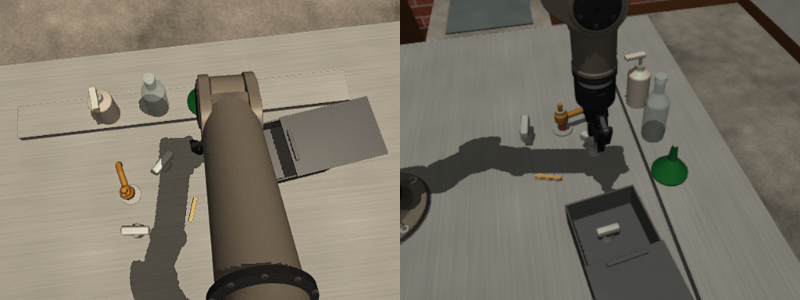

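The side half shows the handle in the tub at (608,231), the tap bare at (560,110), the bystanders unmoved, and the arm clear.

```bash
python3 -c "
from station import bot
print(bot.hand_in())"
```

```text
the job is handed in; nothing more can be done
None
```

The handle came off the tap and stands in the open part of the grey tub; the gripper is clear, the bystanders look unmoved, and the job was handed in at about 18 s (no verdict was returned).

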